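# Rock the seized tube block out of the dry-bath heater

## Robot

A 6-joint arm with a two-finger parallel gripper is mounted at the origin on the work surface. World frame = base frame: x ahead of the robot, y to its left, z up, the work surface at z = 0. Lengths are in m, angles in rad, forces in N, time in s.
With the tool pointing down it reaches from about 0.4 to 0.825 m from the base axis. Payload 7 kg.
Tool frame: the origin (TCP) lies on the centre line of the jaws, within the pads' length; the fingertips stand 25 mm ahead of it and the grasp point (between the pads) lies 6 mm ahead of it; z points along the fingers, y is the direction in which the jaws open and shut (so a half turn about z gives the same grasp; the last joint's range is limited). The gripper opens to 88 mm and grips with 3 to 60 N. Pads are 19 mm wide; open, the fingers measure 130 mm over their backs; the gripper's body (78 mm by 193 mm) begins 47 mm behind the grasp point.
Start: joints at [-1.015, 0.359, 0.012, 0, -1.224, -0.288], TCP at [0.179, -0.651, 0.226] pointing down, gripper open.
Joint ranges: [-3.07, 3.07], [-1.43, 2.12], [-1.02, 1.25], [-3.03, 1.67], [-3.05, -0], [-3.03, 3.03]. Speed limits (rad/s): [2.39, 2.39, 3.01, 3.14, 3.14, 3.14].

## Interface

Orientations are given as [roll, pitch, yaw] about the fixed x, y, z axes, in that order (R = Rz(yaw) Ry(pitch) Rx(roll)).
In Python, from station import * gives the robot as it stands. The module is installed in compiled form; this text tells all that it offers.
- The arm moves only by the tool step_arm, never from a script. Its argument "commands" is text: rows parted by semicolons, each of 6 numbers parted by spaces: the shift along the tool's x, y, z in mm, then the turn, a rotation vector about the tool's x, y, z in rad. A call has 1 to 8 rows; each row shifts and turns the commanded pose from where the row before left it, along the tool's axes as they then stand; what a row does not reach is not made up. A row lasts 1/8 s, in which the tool goes at most 62.5 mm and 10.7 degrees, less where a joint would pass 70% of its speed; a pose out of reach is approached as far as the arm can. A call is refused whole if a number of a shift passes 62.5 or a number of a turn 0.188, either way. A call with a gripper value outside its range is refused whole. "jaw" is the finger opening in mm, from 0 to 87.6, set as the call begins (left out, the last holds). The fingers move at their own pace and stop on an object; "grip_force" is the grip in N (left out, the last holds). Time passes only in rows, so rows that do not move let the fingers close. It gives the time, the measured TCP pose, the force and the opening at its end, in the units of the state.
- get_state(): the state, without advancing time (a new reading comes with each control period).
- grab_frame(name): name is "scene" or "top" or "wrist"; returns a dict with "frame" (480x640x3 uint8, red, green, blue), "fovy" (degrees; the focal length in pixels is half the picture's height over the tangent of half this angle, whatever the lens; pixels are square), "cx", "cy" (the principal point, pixels), "rvec" (rotation vector, rad) and "tvec" (3), from world to camera coordinates, as OpenCV has them; the wrist camera has in their place "tool_from_camera" (4x4, takes a point from camera to tool coordinates, whose origin is the TCP and whose axes are the flange's). Camera axes: x right, y down, z forward; pixel columns grow to the right and rows downward; lengths in m; the calibration is good to about 2 mm. The wrist camera is an equidistant fisheye: a pixel r from the principal point sees the ray r / f radians off the axis. A picture is of the moment at which its call begins: read the wrist's pose just before it. There is no depth.
- job_done(): hands the job in, once; it reports no verdict.
Trained networks look in a picture, given as the dict that the camera call returned (one of the last four; its "shot" number tells which), for a name from the list of things; names that differ only in an ending like _2 or _b are one class to them, and where a whole thing is asked for, a point or a joint stands for the part that bears it (a point fixed in the world has none). Each returns a list of dicts, best first, with "conf" (0 to 1); they miss things now and then, are a little off and sometimes report something else, mostly with a low value. They report only what shows in the picture. A call takes as long as a camera call. They do not tell look-alikes from the thing itself.
- recognise(picture, name): "pixel" ([column, row] in pixels, amid what is visible of it).
The state is a dict: "t": time; "q": joint angles; "qd": joint speeds; "joint_efforts": joint torques, N m; "eef_pos": TCP position; "ee_rot": TCP orientation; "force": force on the tool from outside, world axes, zero at the start; "moment": the same for the moment, N m; "width": finger opening in m.
Only numpy, scipy, OpenCV 4.12 (cv2) and the standard library are available. Lean on these libraries where they do the work, as an engineer would, in place of code of your own. Each camera call takes 0.05 s, during which the arm holds its last target.

## Task

The aluminium tube block is wedged in the well of the dry-bath heater, caught under two stiff orange shoes. Hold it by its black handle and rock it sideways against one shoe and then the other until it has pushed both back clear of its top, without pushing the shoes with the gripper; then lift it straight out and stand it gently upright on the floor of the blue cooling tray, and let go. Leave the tube rack, the amber bottle and the beaker where they are.

Things in the scene. Friction and masses are not known exactly. Their poses are not given: they have to be found in the camera images.
- heater: White dry-bath heater, fixed to the bench, 200 (x) x 150 (y) x 105 mm high. Origin on the bench under the centre of its well; z up. The two shoes lie either side of the well along its y axis, so rocking is along its y (turning about its x).
- well (a point): Centre of the top of the rib on the well's floor, 20 mm above the heater's origin, axes as the heater's. The rib is 8 mm wide and runs along x; the block's flat underside rests on it and rocks on it, up to about 0.12 rad each way. The well is 59 mm along x, and 48 mm along y in its lower part (up to 20 mm above the rib); higher up the shoes stand either side.
- block_mid (a point): Centre of the loose aluminium tube block, 56 (x) x 44 (y) x 70 mm high, flat underside 35 mm below this point, 0.3 to 0.6 kg with its handle; z up, axes as the heater's while it is in the well. Four blue-capped tubes are fixed in its top, rising 15 mm. A steel stem of 12 mm diameter carries the handle.
- handle (a point): Centre of the block's black handle: a flat grip 14 mm thick along x, 30 mm wide along y, 40 mm high, centred 135 mm above the block's underside (100 mm above block_mid) on the same axes, 155 mm above the bench while the block is in the well. Grip it across its 14 mm thickness.
- shoe_left (a joint): How far the orange shoe on the heater's +y side is pushed back, m: 0 to 0.009, starts at 0 to 0.0015. It slides to +y against about 12 N of friction and stays. Its lip reaches 5 mm over the block's top, 4 mm above it, and lets go over about 0.006. The block rocked 0.1 rad towards it (handle 14 mm to +y) pushes it back; the grip gives a little, so the hand may have to turn up to 0.16 rad.
- shoe_right (a joint): The same for the shoe on the heater's -y side, which slides outwards to -y.
- shoe_left_lip (a point): Middle of the top inner edge of the left shoe's lip, 106 mm above the bench; the lip is 44 mm long along the heater's x and 12 mm thick.
- shoe_right_lip (a point): The same for the right shoe.
- tray_floor (a point): Centre of the floor of the blue cooling tray with a black mat, 7 mm above the bench; the tray is fixed, 150 (x) x 130 (y) mm outside, wall 4 mm thick and 14 mm high. Axes: x along its 150 mm side, z up.
- rack: Bystander: blue tube rack with glass tubes, 200 (x) x 70 x 99 mm high, origin under its centre.
- reagent: Bystander: amber bottle with black stopper, 72 mm diameter, 142 mm high, origin under its centre.
- beaker: Bystander: glass beaker, 80 mm diameter, 95 mm high, origin under its centre.
Things that resemble listed ones, but are neither listed nor needed, are in the scene too. Of the things like the part that bears block_mid, leave any that is purple; of the rest the smaller one is meant.

How it is judged:
On the way, in this order (a step that is already met when the one before it is completed fails the run):
1. the block, still in the well, has been rocked against one shoe and pushed it back by more than 4 mm (value of joint any of shoe_left, shoe_right above 0.004 m and z of block_mid in the frame of well below 0.047 m), for 0.1 s.
2. the block, still in the well, has pushed both shoes back by more than 4 mm (value of joint each of shoe_left, shoe_right above 0.004 m and z of block_mid in the frame of well below 0.047 m), for 0.1 s.
3. the block is lifted out of the well, upright within 0.35 rad (z of block_mid in the frame of well above 0.11 m and angle between block_mid's own z axis and vertical below 0.35 rad), for 0.1 s.
At the end, for the whole second after the job is handed in: The block stands upright (within 0.06 rad) and at rest flat on the tray's floor (centre height within 4 mm), its centre within 50 mm (tray x) and 45 mm (tray y) of the tray's centre; rack, bottle and beaker within 30 mm of where they were (x of block_mid in the frame of tray_floor between -0.05 and 0.05 m and y of block_mid in the frame of tray_floor between -0.045 and 0.045 m and z of block_mid in the frame of tray_floor between 0.031 and 0.039 m and angle between block_mid's own z axis and vertical below 0.06 rad and linear speed of block below 0.02 m/s and distance of each of rack, reagent, beaker from where it was at the start of the episode below 0.03 m); the robot touches nothing.
It fails at once if the gripper pushes a shoe (over 3 N) (contact force between the fingers and shoe_left above 3 N or contact force between the fingers and shoe_right above 3 N).
It fails at once if the block is dropped or slammed into the tray (faster than 0.3 m/s within the last 20 mm above its floor) (x of block_mid in the frame of tray_floor between -0.075 and 0.075 m and y of block_mid in the frame of tray_floor between -0.065 and 0.065 m and z of block_mid in the frame of tray_floor below 0.055 m and linear speed of block above 0.3 m/s).
It fails at once if a bystander is knocked away (over 30 mm) (distance of any of rack, reagent, beaker from where it was at the start of the episode above 0.03 m).
It also fails if it takes over 54 s, if anything falls off the work surface, if the arm or the gripper's body presses on something with over 40 N, if the wrist force passes 120 N, or if a joint passes its speed limit or range.

## Working session

There is one attempt and no reset: what is moved stays moved. The work goes in short steps, Python scripts to look and compute and a tool call to move; the robot and the scene stay as the last step left them, time stands still between calls to the robot, and variables do not carry over. Pictures are saved under pics/ and viewed, and the job is handed in when it is done.

Besides the shell and the picture viewer there is one more tool, called after "Emit:" as name(argument=value, ...) on one line, values as JSON. step_arm: Moves the arm, as the interface text tells. Its arguments: {"type":"object","properties":{"commands":{"type":"string"},"jaw":{"type":"number"},"grip_force":{"type":"number"}},"required":["commands"]}

```bash
mkdir -p pics; cat > h.py <<'E'
from station import *
import numpy as np, cv2
from scipy.spatial.transform import Rotation as R
def save(p,n): cv2.imwrite(f'pics/{n}.png',cv2.cvtColor(p['frame'],cv2.COLOR_RGB2BGR))
def ray(p,px,st=None):
    f=240/np.tan(np.radians(p['fovy'])/2)
    d=np.array([(px[0]-p['cx'])/f,(px[1]-p['cy'])/f])
    if 'rvec' in p:
        Rm=cv2.Rodrigues(np.array(p['rvec'],float))[0]; t=np.array(p['tvec'],float).ravel()
        v=Rm.T@np.array([d[0],d[1],1]); o=-Rm.T@t
    else:
        r=np.linalg.norm(d); s=np.sin(r)/max(r,1e-9)
        c=np.array([d[0]*s,d[1]*s,np.cos(r)])
        T=np.array(p['tool_from_camera']); Rw=R.from_euler('xyz',st['ee_rot']).as_matrix()
        v=Rw@T[:3,:3]@c; o=Rw@T[:3,3]+np.array(st['eef_pos'])
    return o,v/np.linalg.norm(v)
def atz(p,px,z,st=None):
    o,v=ray(p,px,st); return o+v*(z-o[2])/v[2]
def proj(p,X,st=None):
    X=np.array(X,float); f=240/np.tan(np.radians(p['fovy'])/2)
    if 'rvec' in p:
        c=cv2.Rodrigues(np.array(p['rvec'],float))[0]@X+np.array(p['tvec']).ravel()
        return np.array([p['cx']+f*c[0]/c[2],p['cy']+f*c[1]/c[2]])
    T=np.array(p['tool_from_camera']); Rw=R.from_euler('xyz',st['ee_rot']).as_matrix()
    c=T[:3,:3].T@(Rw.T@(X-np.array(st['eef_pos']))-T[:3,3])
    th=np.arctan2(np.hypot(c[0],c[1]),c[2]); u=c[:2]/np.hypot(c[0],c[1])*th*f
    return np.array([p['cx'],p['cy']])+u
E
python3 - <<'E'
from h import *
s=get_state();print(s)
for n in ['scene','top','wrist']:
    p=grab_frame(n);save(p,n+'0');print(n,p['fovy'],p['cx'],p['cy'],p.get('rvec'),p.get('tvec'),p.get('tool_from_camera'))
    for k in ['heater','block_mid','handle','shoe_left_lip','shoe_right_lip','tray_floor','rack','reagent','beaker']:
        print(k,[(np.round(r['pixel']).tolist(),round(r['conf'],2)) for r in recognise(p,k)])
E
```

```text
{'t': 0.0, 'q': array([-1.01494310e+00,  3.59358879e-01,  1.10789841e-02, -3.61082188e-04,
       -1.22410702e+00, -2.88088642e-01]), 'qd': array([-0.00126912,  0.00117434, -0.0003226 , -0.00092809,  0.00156334,
        0.0013154 ]), 'joint_efforts': array([-2.29553414e-03, -5.82726073e+01,  2.93044996e+01,  6.99730843e+00,
        6.79521851e-03, -1.35986215e-04]), 'eef_pos': array([ 0.17843174, -0.65048535,  0.22544759]), 'ee_rot': array([ 3.13997117e+00, -1.26507671e-04, -2.87395093e+00]), 'force': array([-0.22405234, -0.20473961,  0.09689489]), 'moment': array([ 0.01539522, -0.01397481,  0.01878904]), 'width': 0.08769116417474851}
scene 47.69364868922305 324.9328109503801 233.3723648469579 [ 1.85957571  1.2031188  -0.63477414] [-0.2858695  -0.15703011  1.68692711] None
heater [([398.0, 234.0], 0.85)]
block_mid [([482.0, 240.0], 0.88), ([400.0, 204.0], 0.81), ([366.0, 175.0], 0.72)]
handle [([479.0, 235.0], 0.94), ([404.0, 203.0], 0.82), ([367.0, 179.0], 0.59)]
shoe_left_lip [([415.0, 213.0], 0.63)]
shoe_right_lip [([387.0, 217.0], 0.68)]
tray_floor [([179.0, 308.0], 0.61), ([377.
[... 500 characters left out ...]
0, 361.0], 0.57)]
shoe_left_lip [([197.0, 247.0], 0.56)]
shoe_right_lip [([230.0, 259.0], 0.91)]
tray_floor [([494.0, 244.0], 0.73)]
rack [([362.0, 246.0], 0.79)]
reagent [([316.0, 138.0], 0.78)]
beaker [([431.0, 128.0], 0.67)]
wrist 65.70646984690485 322.0594374720827 239.39570218073337 None None [[-7.50162695e-04 -9.51918239e-01 -3.06351275e-01  8.34612500e-02]
 [ 9.99999224e-01 -1.01877478e-03  7.16916161e-04 -1.29261228e-03]
 [-9.94548521e-04 -3.06350499e-01  9.51918265e-01 -1.59543178e-01]
 [ 0.00000000e+00  0.00000000e+00  0.00000000e+00  1.00000000e+00]]
heater [([631.0, 470.0], 0.59)]
block_mid []
handle []
shoe_left_lip []
shoe_right_lip []
tray_floor []
rack []
reagent []
beaker []
```

View pics/scene0.png

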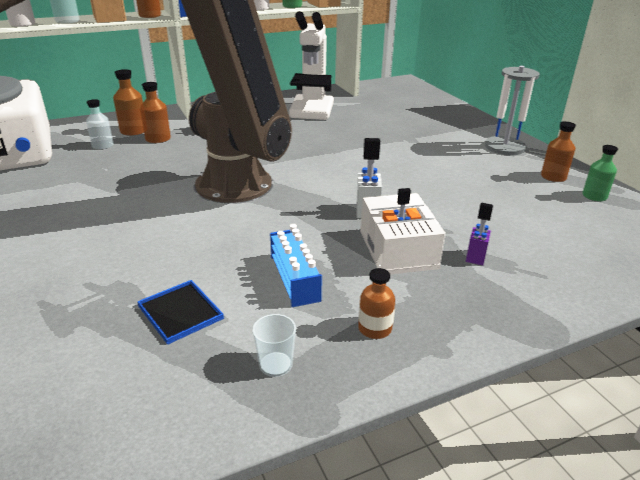

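View pics/top0.png

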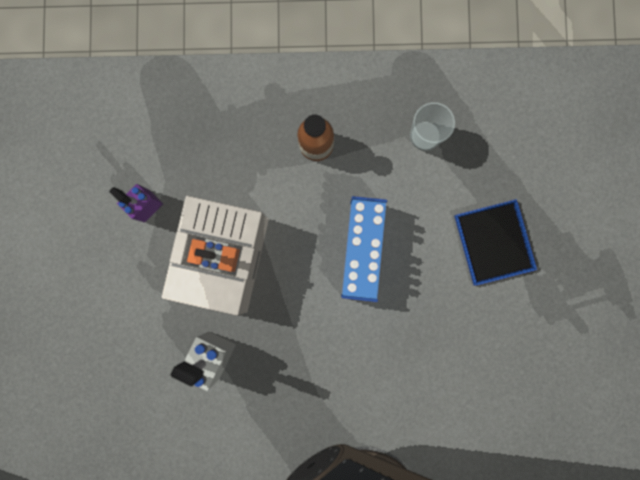

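```bash
python3 - <<'E'
from h import *
p=grab_frame('top');s=grab_frame('scene')
cv2.imwrite('pics/tc.png',cv2.resize(cv2.cvtColor(p['frame'][180:330,140:290],cv2.COLOR_RGB2BGR),None,fx=4,fy=4,interpolation=cv2.INTER_CUBIC))
cv2.imwrite('pics/sc.png',cv2.resize(cv2.cvtColor(s['frame'][170:290,340:480],cv2.COLOR_RGB2BGR),None,fx=5,fy=5,interpolation=cv2.INTER_CUBIC))
for n,px in [('c',(187,197)),('c',(265,212)),('c',(240,314)),('c',(163,297))]: print(n,atz(p,px,.105).round(4))
print('handle',atz(p,(208,254),.175).round(4))
for px in [(456,214),(516,201),(537,269),(476,284)]: print('tray',atz(p,px,.018).round(4))
for a,z in [((316,138),.07),((431,128),.05),((362,246),.09),((136,201),.07),((187,374),.2)]: print(atz(p,a,z).round(3))
E
```

```text
c [0.6193 0.3297 0.105 ]
c [0.5882 0.1812 0.105 ]
c [0.3972 0.2293 0.105 ]
c [0.4307 0.3743 0.105 ]
handle [0.5071 0.2727 0.175 ]
tray [ 0.5888 -0.1995  0.018 ]
tray [ 0.6136 -0.3223  0.018 ]
tray [ 0.4743 -0.3592  0.018 ]
tray [ 0.4456 -0.2354  0.018 ]
[0.738 0.084 0.07 ]
[ 0.759 -0.147  0.05 ]
[ 0.522 -0.002  0.09 ]
[0.619 0.441 0.07 ]
[0.306 0.302 0.2  ]
```

View pics/tc.png

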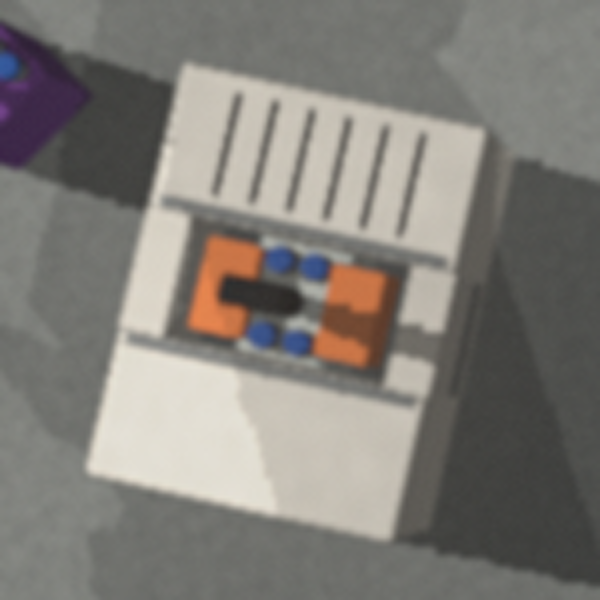

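View pics/sc.png

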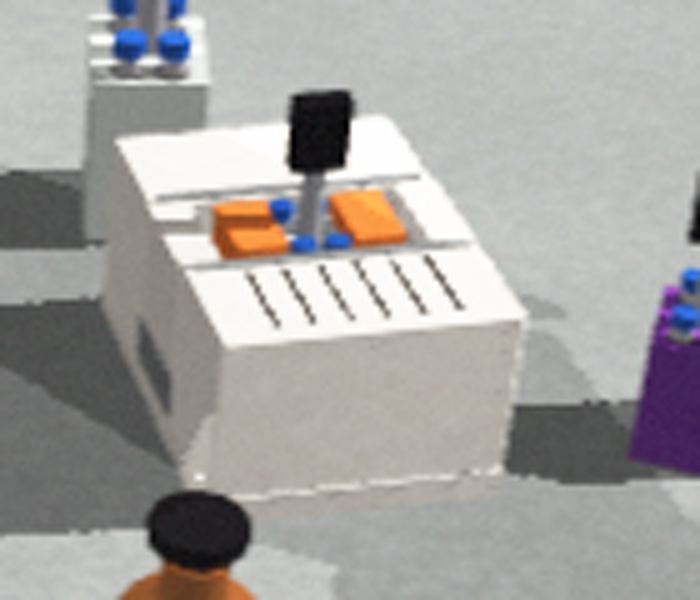

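```bash
cat > ov.py <<'E'
from h import *
def box(c,yaw,L,W,z0,z1):
    r=np.array([[np.cos(yaw),-np.sin(yaw)],[np.sin(yaw),np.cos(yaw)]])
    b=[np.append(c+r@np.array([a*L/2,d*W/2]),0) for a,d in[(1,1),(1,-1),(-1,-1),(-1,1)]]
    return [q+[0,0,z0] for q in b]+[q+[0,0,z1] for q in b]
def draw(p,im,B,col,crop,k,st=None):
    P=[(proj(p,X,st)-crop)*k for X in B]; P=[tuple(np.round(a).astype(int).tolist()) for a in P]
    for i in range(4):
        for a,b in[(i,(i+1)%4),(4+i,4+(i+1)%4),(i,i+4)]: cv2.line(im,P[a],P[b],col,1)
E
cat > a.py <<'E'
from ov import *
import sys
x,y,yaw=map(float,sys.argv[1:4]);c=np.array([x,y])
for n,(x0,y0,w,h,k) in [('top',(140,180,150,150,4)),('scene',(340,170,140,120,5))]:
    p=grab_frame(n)
    im=cv2.resize(cv2.cvtColor(p['frame'][y0:y0+h,x0:x0+w],cv2.COLOR_RGB2BGR),None,fx=k,fy=k,interpolation=cv2.INTER_CUBIC)
    cr=np.array([x0-.5+.5/k,y0-.5+.5/k])
    draw(p,im,box(c,yaw,.014,.03,.135,.175),(0,255,0),cr,k)
    draw(p,im,box(c,yaw,.2,.15,0,.105),(255,0,0),cr,k)
    draw(p,im,box(c,yaw,.044,.034,.105,.106),(0,255,255),cr,k)
    cv2.imwrite(f'pics/{n}_{sys.argv[4]}.png',im)
o1,v1=ray(grab_frame('top'),(204.8,253.5));o2,v2=ray(grab_frame('scene'),(404,196))
A=np.stack([v1,-v2],1);t=np.linalg.lstsq(A,o2-o1,rcond=None)[0];print(o1+t[0]*v1,o2+t[1]*v2)
E
python3 a.py .507 .2765 -.23 o1
```

```text
[0.50921099 0.28436341 0.15031969] [0.51123052 0.28829494 0.15138117]
```

View pics/top_o1.png

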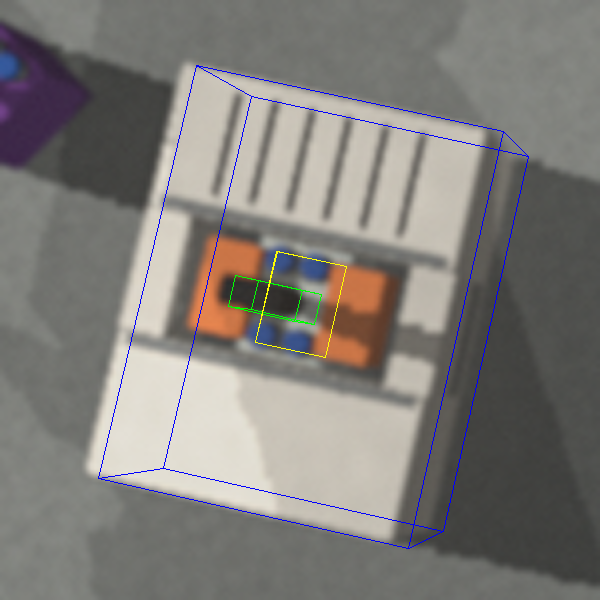

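View pics/scene_o1.png

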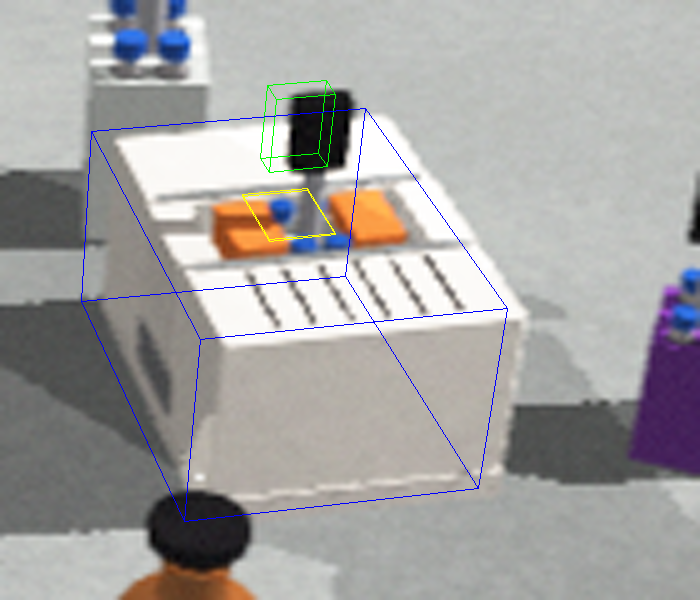

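```bash
python3 a.py .510 .2825 -.225 o2
```

```text
[0.50921099 0.28436341 0.15031969] [0.51123052 0.28829494 0.15138117]
```

View pics/top_o2.png

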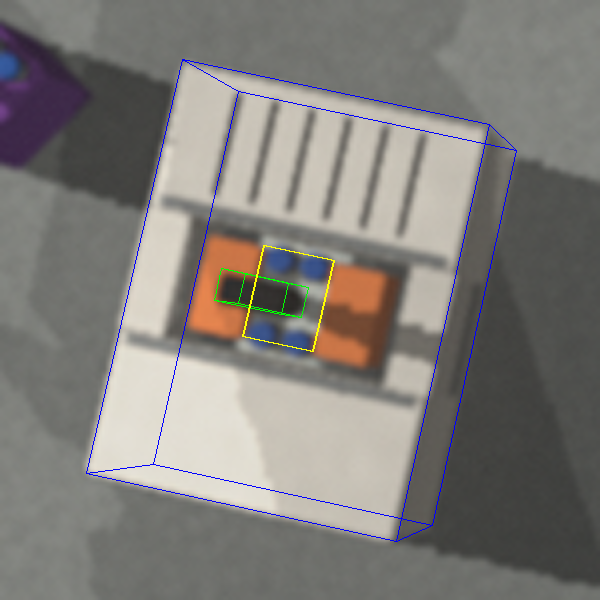

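View pics/scene_o2.png

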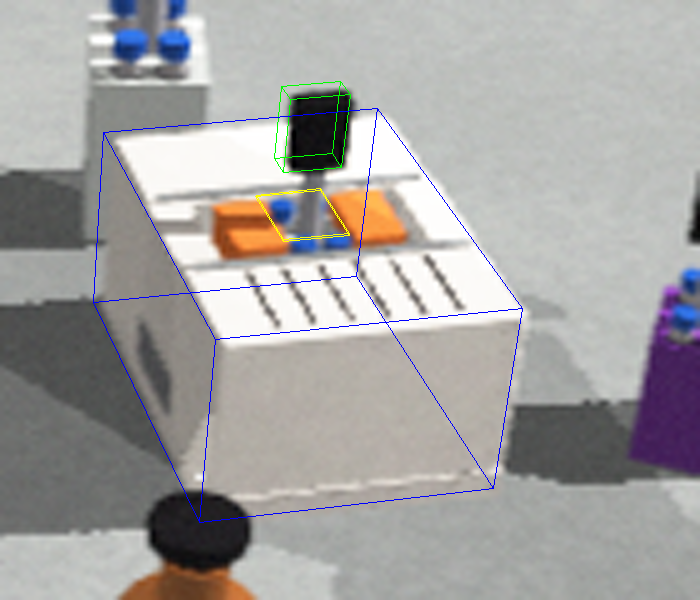

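Emit:
step_arm(commands="0 0 -12 0 0 -0.135;0 0 -12 0 0 -0.135;0 0 -12 0 0 -0.135;0 0 -12 0 0 -0.135;0 0 -12 0 0 -0.135;0 0 -12 0 0 -0.135;0 0 -12 0 0 -0.135;0 0 0 0 0 -0.133")

```text
t: 3.0
eef_pos: [0.1787, -0.6514, 0.3117]
ee_rot: [-3.14, -0.002, -1.791]
force: [0.3, 0.0, -0.7]
width: 0.0877
```

```bash
cat > d.py <<'E'
from h import *
import sys
s=get_state(); t=np.array(list(map(float,sys.argv[1:4])))
Rw=R.from_euler('xyz',s['ee_rot']).as_matrix()
print('t',s['t'],s['eef_pos'].round(4),s['ee_rot'].round(4),'d tool mm',(1000*Rw.T@(t-s['eef_pos'])).round(1),s['force'].round(1),s['width'])
E
python3 d.py .45 -.3 .31
```

```text
t 3.0 [ 0.1787 -0.6514  0.3117] [-3.1404e+00 -1.7000e-03 -1.7913e+00] d tool mm [-402.2 -187.9    1.2] [ 0.3  0.  -0.7] 0.08770993948629043
```

Emit:
step_arm(commands="-50 -23.5 0 0 0 0;-50 -23.5 0 0 0 0;-50 -23.5 0 0 0 0;-50 -23.5 0 0 0 0;-50 -23.5 0 0 0 0;-50 -23.5 0 0 0 0;-50 -23.5 0 0 0 0;-50 -23.5 0 0 0 0")

```text
t: 4.0
eef_pos: [0.452, -0.3014, 0.3108]
ee_rot: [-3.141, -0.0, -1.796]
force: [0.5, -0.6, -0.2]
width: 0.0875
```

```bash
python3 d.py .511 .2825 .31
```

```text
t 4.0 [ 0.452  -0.3014  0.3108] [-3.1407e+00 -1.0000e-04 -1.7956e+00] d tool mm [-582.3   72.6    0.7] [ 0.5 -0.6 -0.2] 0.08753501459211165
```

Emit:
step_arm(commands="-60 7.5 0 0 0 0;-60 7.5 0 0 0 0;-60 7.5 0 0 0 0;-60 7.5 0 0 0 0;-60 7.5 0 0 0 0;-60 7.5 0 0 0 0;-60 7.5 0 0 0 0;-60 7.5 0 0 0 0")

```text
t: 5.0
eef_pos: [0.4995, 0.1804, 0.3109]
ee_rot: [-3.141, 0.001, -1.795]
force: [0.9, 0.6, -0.2]
width: 0.0879
```

Emit:
step_arm(commands="-50 6 15 0 0 0;-45 5 15 0 0 0;0 0 0 0 0 0;0 0 0 0 0 0")

```text
t: 5.5
eef_pos: [0.5101, 0.2733, 0.2804]
ee_rot: [3.142, -0.0, -1.795]
force: [0.1, -0.4, 0.6]
width: 0.0876
```

```bash
python3 d.py .511 .2825 .21; cat > w.py <<'E'
from ov import *
import sys
x,y,yaw=map(float,sys.argv[1:4]);c=np.array([x,y])
s=get_state();p=grab_frame('wrist');im=cv2.cvtColor(p['frame'],cv2.COLOR_RGB2BGR)
np.save('wr.npy',im)
im=im.copy();z=np.zeros(2)
draw(p,im,box(c,yaw,.014,.03,.135,.175),(0,255,0),z,1,s)
draw(p,im,box(c,yaw,.2,.15,0,.105),(255,0,0),z,1,s)
draw(p,im,box(c,yaw,.044,.034,.105,.106),(0,255,255),z,1,s)
cv2.imwrite(f'pics/w_{sys.argv[4]}.png',im)
E
python3 w.py .511 .2825 -.225 1
```

```text
t 5.5 [0.5101 0.2733 0.2804] [ 3.1416e+00 -5.0000e-04 -1.7952e+00] d tool mm [-9.2  1.2 70.4] [ 0.1 -0.4  0.6] 0.08757603412131333
```

View pics/w_1.png

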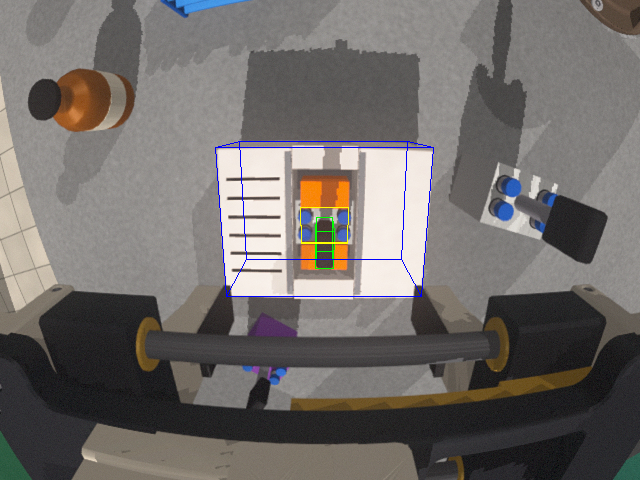

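```bash
python3 -c "
import cv2
im=cv2.imread('pics/w_1.png')[130:310,210:440];cv2.imwrite('pics/wz1.png',cv2.resize(im,None,fx=3.3,fy=3.3,interpolation=cv2.INTER_CUBIC))"
```

```text
(no output)
```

View pics/wz1.png

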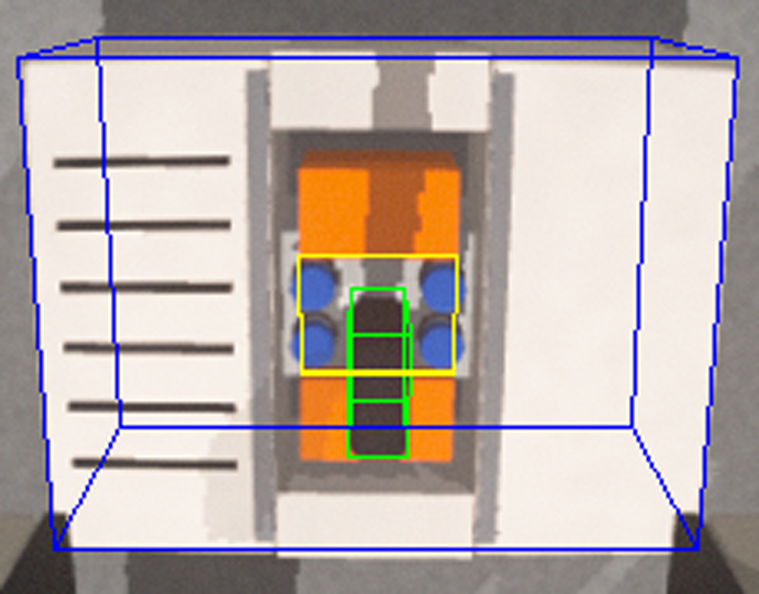

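Emit:
step_arm(commands="-9 1 30 0 0 0;0 0 30 0 0 0;0 0 25 0 0 0;0 0 20 0 0 0;0 0 10 0 0 0;0 0 6 0 0 0;0 0 0 0 0 0", jaw=50)

```text
t: 6.42
eef_pos: [0.5114, 0.2822, 0.1598]
ee_rot: [-3.141, 0.0, -1.796]
force: [0.2, 0.3, 0.1]
width: 0.0498
```

Emit:
step_arm(commands="0 0 0 0 0 0;0 0 0 0 0 0;0 0 0 0 0 0;0 0 0 0 0 0;0 0 0 0 0 0;0 0 0 0 0 0", jaw=0, grip_force=60)

```text
t: 7.18
eef_pos: [0.5111, 0.2825, 0.1595]
ee_rot: [3.141, 0.0, -1.796]
force: [-1.2, 1.0, 1.8]
width: 0.0136
```

```bash
python3 d.py .511 .2825 .159; python3 w.py .511 .2825 -.225 2;python3 - <<'E'
from h import *
st=get_state();print(st['force'],st['moment'])
print((R.from_euler('xyz',st['ee_rot']).as_matrix()).round(3))
# pivot-rock increments
for sgn in (1,-1):
    yaw=-.225; ex=np.array([np.cos(yaw),np.sin(yaw),0]); ey=np.array([-np.sin(yaw),np.cos(yaw),0])
    piv=np.array([.511,.2825,.02])+sgn*.004*ey
    T0=np.eye(4);T0[:3,:3]=R.from_euler('xyz',st['ee_rot']).as_matrix();T0[:3,3]=st['eef_pos']
    for th in (.02,.1,.16):
        Q=R.from_rotvec(-sgn*th*ex).as_matrix()
        p1=piv+Q@(T0[:3,3]-piv); print(sgn,th,(1000*T0[:3,:3].T@(p1-T0[:3,3])).round(2),(T0[:3,:3].T@(-sgn*th*ex)).round(3))
E
```

```text
t 7.175 [0.5111 0.2825 0.1595] [ 3.1415e+00  1.0000e-04 -1.7957e+00] d tool mm [-0.   0.1  0.5] [-1.2  1.   1.8] 0.013554092774444373
[-1.38862136  0.65646136  1.72130546] [0.09979321 0.69330305 0.0178083 ]
[[-0.223 -0.975 -0.   ]
 [-0.975  0.223  0.   ]
 [ 0.     0.    -1.   ]]
1 0.02 [-2.79 -0.   -0.05] [-0.    0.02  0.  ]
1 0.1 [-13.94  -0.     0.29] [-0.   0.1  0. ]
1 0.16 [-22.27  -0.     1.14] [-0.    0.16  0.  ]
-1 0.02 [ 2.79  0.   -0.05] [ 0.   -0.02 -0.  ]
-1 0.1 [13.94  0.    0.3 ] [ 0.  -0.1 -0. ]
-1 0.16 [22.27  0.    1.15] [ 0.   -0.16 -0.  ]
```

View pics/w_2.png

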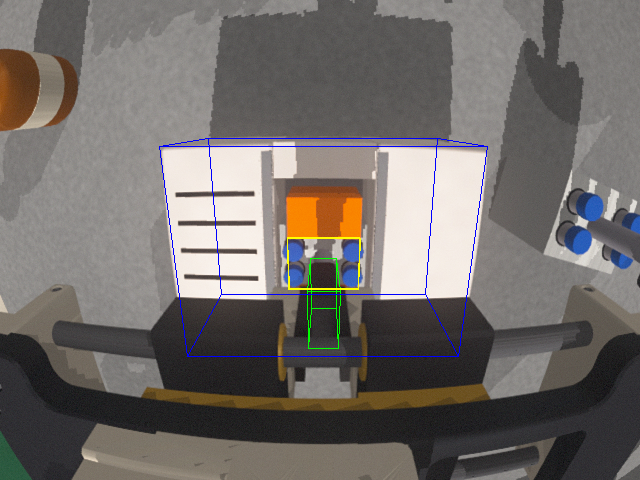

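Emit:
step_arm(commands="3.5 0 -0.1 0 -0.025 0;3.5 0 -0.1 0 -0.025 0;3.5 0 -0.1 0 -0.025 0;3.5 0 -0.1 0 -0.025 0;0 0 0 0 0 0")

```text
t: 7.85
eef_pos: [0.5086, 0.2696, 0.1598]
ee_rot: [-3.14, 0.105, -1.797]
force: [-0.0, 6.9, -1.0]
width: 0.0132
```

```bash
python3 d.py .511 .2825 .159; python3 w.py .511 .2825 -.225 3; python3 a.py .511 .2825 -.225 o3
```

```text
t 7.85 [0.5086 0.2696 0.1598] [-3.1404  0.1048 -1.7967] d tool mm [-12.9   0.6   2.2] [-0.   6.9 -1. ] 0.013238530510875984
[0.50921099 0.28436341 0.15031969] [0.51123052 0.28829494 0.15138117]
```

View pics/w_3.png

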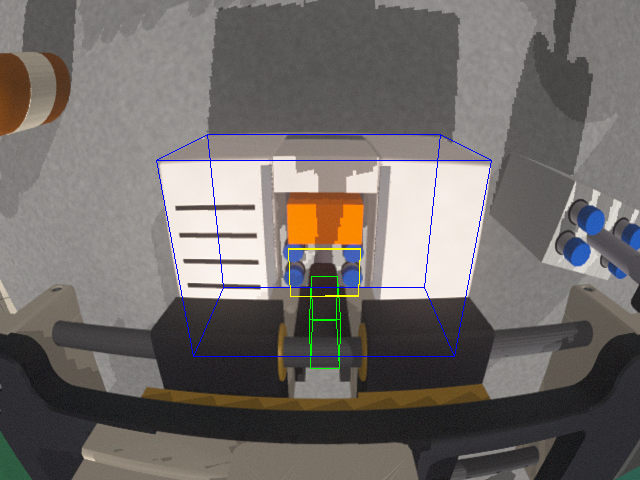

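View pics/scene_o3.png

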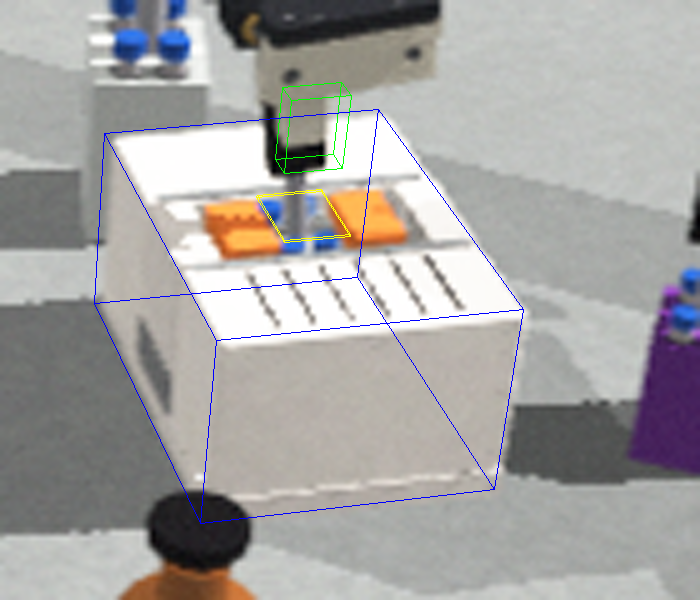

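Emit:
step_arm(commands="3.5 0 -0.1 0 -0.025 0;3.5 0 -0.1 0 -0.025 0;0 0 0 0 0 0;0 0 0 0 0 0")

```text
t: 8.6
eef_pos: [0.5071, 0.2629, 0.1592]
ee_rot: [-3.14, 0.153, -1.796]
force: [-0.3, 5.6, 0.3]
width: 0.0136
```

```bash
python3 d.py .511 .2825 .159; python3 w.py .511 .2825 -.225 4; python3 a.py .511 .2825 -.225 o4; python3 -c "
import cv2
im=cv2.imread('pics/w_4.png')[130:310,210:440];cv2.imwrite('pics/wz4.png',cv2.resize(im,None,fx=3.3,fy=3.3,interpolation=cv2.INTER_CUBIC))"
```

```text
t 8.6 [0.5071 0.2629 0.1592] [-3.1404  0.1533 -1.7964] d tool mm [-19.7   0.6   3.3] [-0.3  5.6  0.3] 0.013567933561443434
[0.50921099 0.28436341 0.15031969] [0.51123052 0.28829494 0.15138117]
```

View pics/wz4.png

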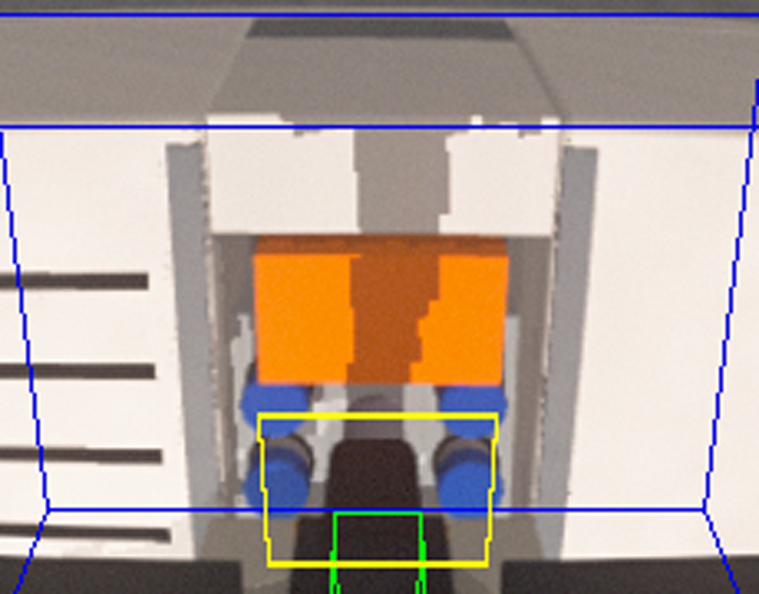

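View pics/scene_o4.png

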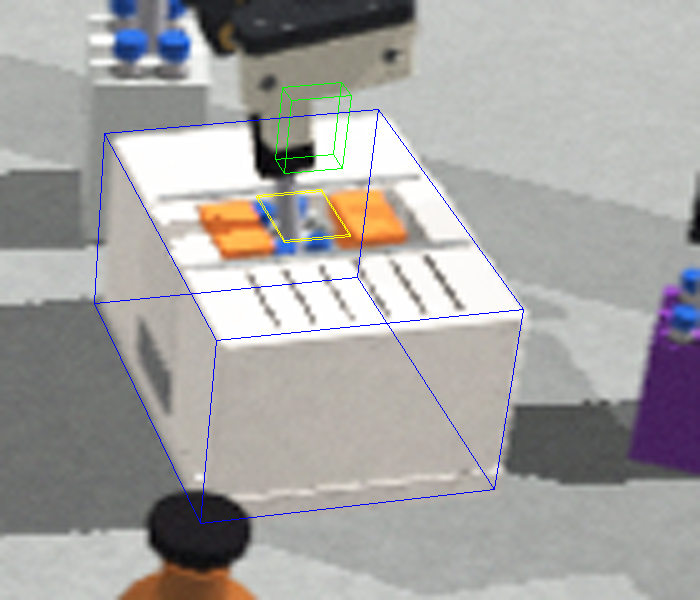

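```bash
cat > lip.py <<'E'
from h import *
import sys
s=get_state();p=grab_frame('wrist')
X=atz(p,(float(sys.argv[1]),float(sys.argv[2])),.106,s)-[.511,.2825,0]
y=-.225;print('hx,hy mm',1000*(X[0]*np.cos(y)+X[1]*np.sin(y)),1000*(-X[0]*np.sin(y)+X[1]*np.cos(y)))
E
python3 lip.py 325.2 246.4
```

```text
hx,hy mm -0.6687114501559331 -23.41730420172746
```

Emit:
step_arm(commands="3.5 0 -0.1 0 -0.025 0;0 0 0 0 0 0;0 0 0 0 0 0")

```text
t: 9.28
eef_pos: [0.5066, 0.2601, 0.1588]
ee_rot: [-3.14, 0.179, -1.796]
force: [0.9, 8.4, -2.3]
width: 0.0133
```

Emit:
step_arm(commands="-3.5 0 0.1 0 0.025 0;-3.5 0 0.1 0 0.025 0;-3.5 0 0.1 0 0.025 0;-3.5 0 0.1 0 0.025 0;-3.5 0 0.1 0 0.025 0;-3.5 0 0.1 0 0.025 0;-3.5 0 0.1 0 0.025 0;0 0 0 0 0 0")

```text
t: 10.28
eef_pos: [0.5112, 0.2828, 0.1596]
ee_rot: [3.141, -0.001, -1.795]
force: [-0.5, -0.1, -5.9]
width: 0.0135
```

```bash
python3 d.py .511 .2825 .159; python3 w.py .511 .2825 -.225 5; python3 -c "
import cv2
im=cv2.imread('pics/w_5.png')[130:310,210:440];cv2.imwrite('pics/wz5.png',cv2.resize(im,None,fx=3.3,fy=3.3,interpolation=cv2.INTER_CUBIC))"
```

```text
t 10.275 [0.5112 0.2828 0.1596] [ 3.1413e+00 -1.1000e-03 -1.7952e+00] d tool mm [0.3 0.1 0.6] [-0.5 -0.1 -5.9] 0.013462838633859877
```

View pics/wz5.png

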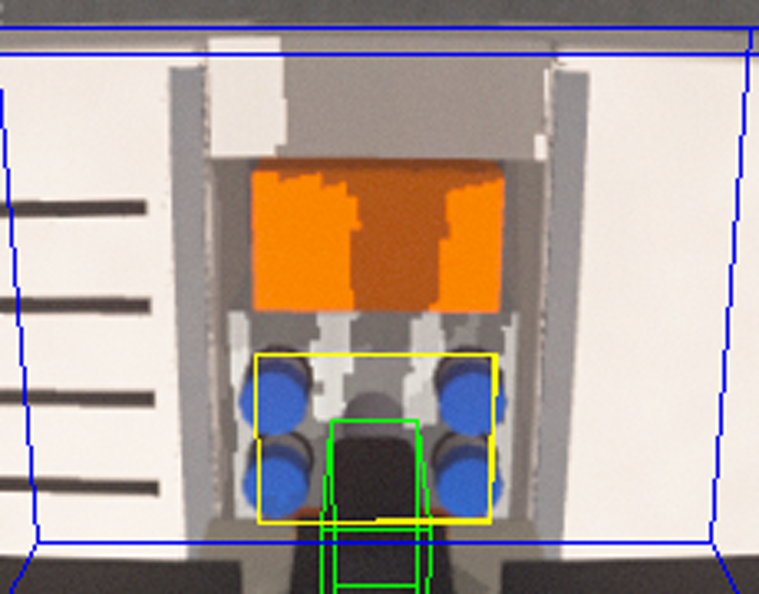

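```bash
python3 lip.py 325.2 224
```

```text
hx,hy mm -1.3572209415625556 -25.317374047247235
```

Emit:
step_arm(commands="-3.5 0 -0.1 0 0.025 0;-3.5 0 -0.1 0 0.025 0;-3.5 0 -0.1 0 0.025 0;-3.5 0 -0.1 0 0.025 0;-3.5 0 -0.1 0 0.025 0;-3.5 0 -0.1 0 0.025 0;0 0 0 0 0 0;0 0 0 0 0 0")

```text
t: 11.38
eef_pos: [0.5157, 0.3017, 0.1593]
ee_rot: [3.141, -0.153, -1.796]
force: [-0.5, -5.4, -2.3]
width: 0.0133
```

```bash
python3 d.py .511 .2825 .159; python3 w.py .511 .2825 -.225 6; python3 a.py .511 .2825 -.225 o6
```

```text
t 11.375 [0.5157 0.3017 0.1593] [ 3.1413 -0.1527 -1.7961] d tool mm [19.5  0.2  3.3] [-0.5 -5.4 -2.3] 0.013252454886611819
[0.50921099 0.28436341 0.15031969] [0.51123052 0.28829494 0.15138117]
```

View pics/w_6.png

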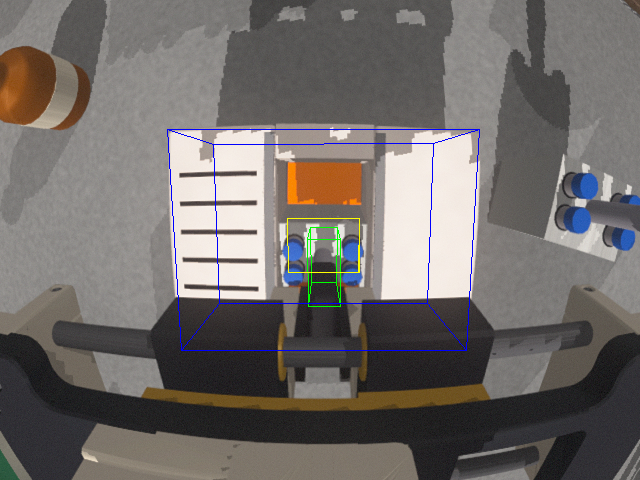

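View pics/scene_o6.png

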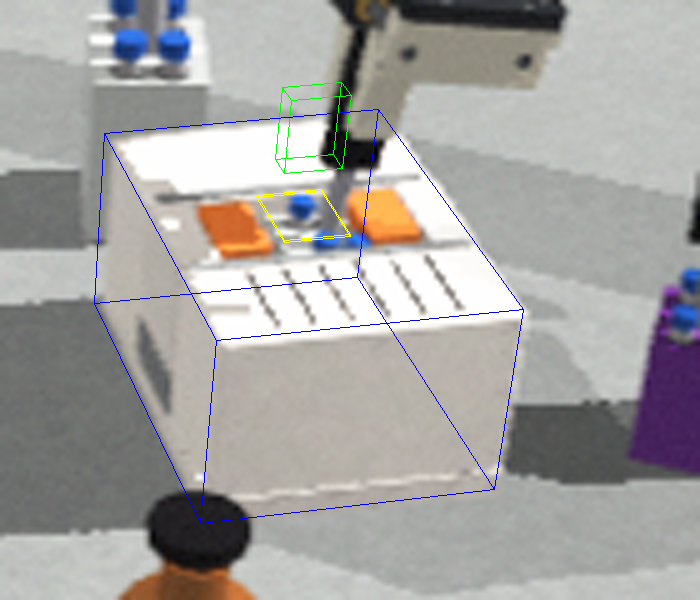

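Emit:
step_arm(commands="-3.5 0 -0.1 0 0.025 0;0 0 0 0 0 0;0 0 0 0 0 0")

```text
t: 12.0
eef_pos: [0.5164, 0.3046, 0.1592]
ee_rot: [3.141, -0.178, -1.796]
force: [-1.6, -7.5, -0.4]
width: 0.0134
```

Emit:
step_arm(commands="3.5 0 0.1 0 -0.025 0;3.5 0 0.1 0 -0.025 0;3.5 0 0.1 0 -0.025 0;3.5 0 0.1 0 -0.025 0;3.5 0 0.1 0 -0.025 0;3.5 0 0.1 0 -0.025 0;3.5 0 0.1 0 -0.025 0;0 0 0 0 0 0")

```text
t: 13.0
eef_pos: [0.5111, 0.2818, 0.1609]
ee_rot: [-3.141, 0.001, -1.796]
force: [0.5, 0.2, -6.3]
width: 0.0138
```

```bash
python3 d.py .511 .2825 .159; python3 w.py .511 .2825 -.225 7; python3 a.py .511 .2825 -.225 o7; python3 -c "
import cv2
im=cv2.imread('pics/w_7.png')[160:310,240:410];cv2.imwrite('pics/wz7.png',cv2.resize(im,None,fx=4,fy=4,interpolation=cv2.INTER_CUBIC))"
```

```text
t 13.0 [0.5111 0.2818 0.1609] [-3.1415e+00  9.0000e-04 -1.7965e+00] d tool mm [-0.7  0.3  1.9] [ 0.5  0.2 -6.3] 0.013757487826599855
[0.50921099 0.28436341 0.15031969] [0.51123052 0.28829494 0.15138117]
```

View pics/wz7.png

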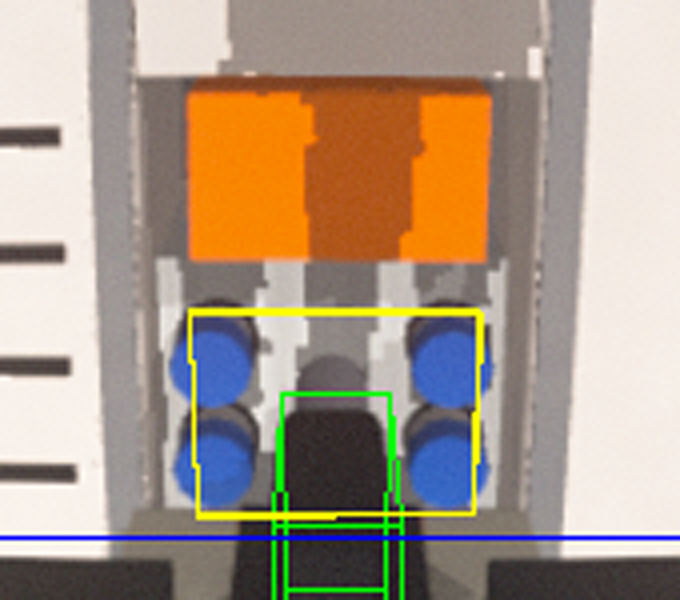

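View pics/scene_o7.png

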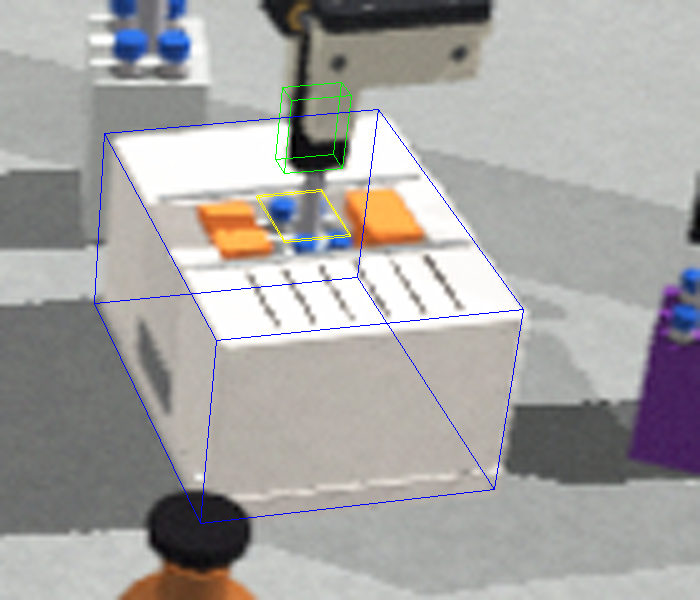

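View pics/top_o7.png

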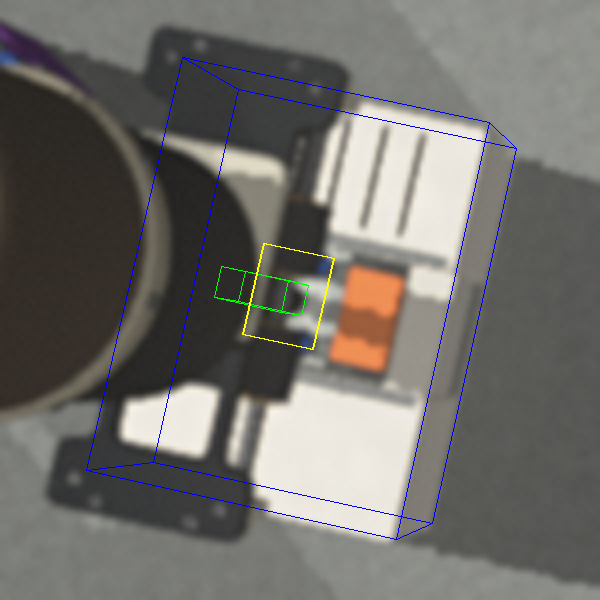

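Emit:
step_arm(commands="-0.5 0 -3 0 0 0;0 0 -5 0 0 0;0 0 -7 0 0 0;0 0 0 0 0 0")

```text
t: 13.75
eef_pos: [0.5118, 0.2833, 0.1766]
ee_rot: [-3.141, 0.001, -1.796]
force: [-0.8, 0.1, -5.0]
width: 0.0132
```

```bash
python3 d.py .511 .2825 .35; python3 w.py .511 .2825 -.225 8;python3 a.py .511 .2825 -.225 o8; 
```

```text
t 13.75 [0.5118 0.2833 0.1766] [-3.1405e+00  1.4000e-03 -1.7956e+00] d tool mm [   0.7    0.4 -173.4] [-0.8  0.1 -5. ] 0.013181447419243396
[0.50921099 0.28436341 0.15031969] [0.51123052 0.28829494 0.15138117]
```

View pics/w_8.png

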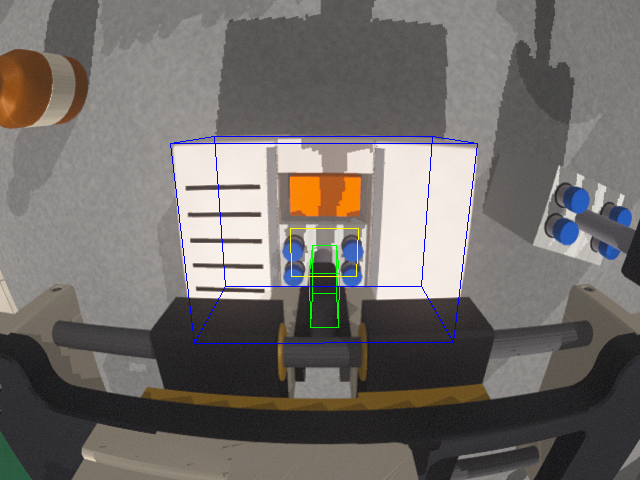

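View pics/scene_o8.png

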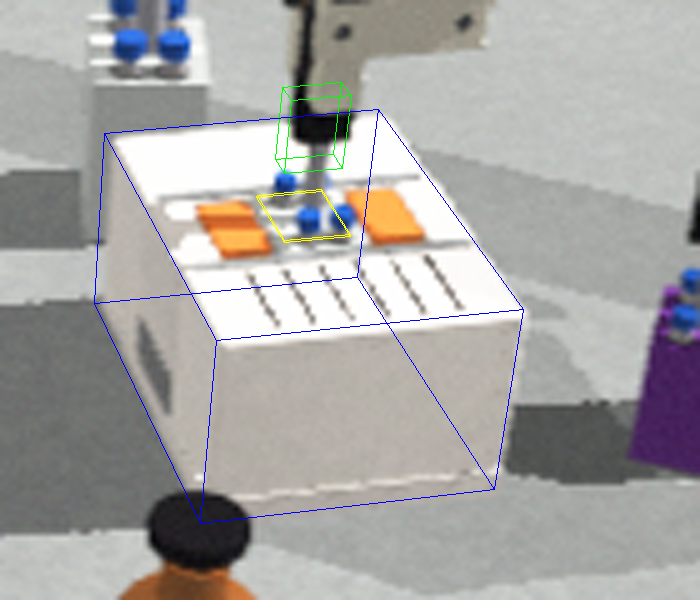

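Emit:
step_arm(commands="0 0 -10 0 0 0;0 0 -15 0 0 0;0 0 -20 0 0 0;0 0 -25 0 0 0;0 0 -25 0 0 0;0 0 -25 0 0 0;0 0 -15 0 0 0;0 0 -5 0 0 0")

```text
t: 15.0
eef_pos: [0.5115, 0.2831, 0.3169]
ee_rot: [-3.141, 0.002, -1.796]
force: [0.0, 0.3, -5.3]
width: 0.0133
```

```bash
python3 - <<'E'
from h import *
p=grab_frame('top');s=grab_frame('scene')
cv2.imwrite('pics/tt.png',cv2.resize(cv2.cvtColor(p['frame'][180:300,440:560],cv2.COLOR_RGB2BGR),None,fx=5,fy=5,interpolation=cv2.INTER_CUBIC))
cv2.imwrite('pics/s9.png',cv2.cvtColor(s['frame'],cv2.COLOR_RGB2BGR))
E
python3 d.py .530 -.279 .316
```

```text
t 15.1 [0.5112 0.2829 0.3157] [ 3.1416e+00  3.0000e-04 -1.7959e+00] d tool mm [ 5.435e+02 -1.437e+02 -5.000e-01] [-0.5 -0.4 -5. ] 0.013219165459721363
```

View pics/s9.png

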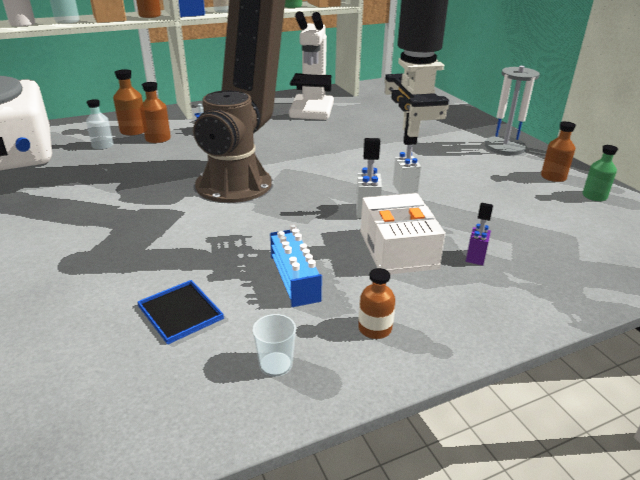

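View pics/tt.png

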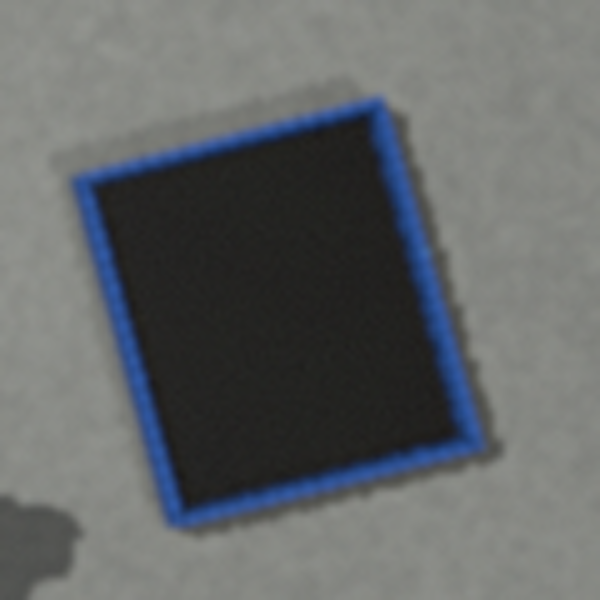

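Emit:
step_arm(commands="20 -5.3 0 0 0 0;40 -10.6 0 0 0 0;55 -14.5 0 0 0 0;55 -14.5 0 0 0 0;55 -14.5 0 0 0 0;55 -14.5 0 0 0 0;55 -14.5 0 0 0 0;55 -14.5 0 0 0 0")

```text
t: 16.1
eef_pos: [0.5236, -0.1225, 0.3149]
ee_rot: [3.141, -0.0, -1.796]
force: [1.2, 0.0, -5.8]
width: 0.0135
```

Emit:
step_arm(commands="55 -14.5 0 0 0 0;45 -12 0 0 0 0;30 -8 0 0 0 0;15 -4 0 0 0 0;8.5 -2.3 0 0 0 0;0 0 0 0 0 0;0 0 0 0 0 0")

```text
t: 16.98
eef_pos: [0.5302, -0.2782, 0.3156]
ee_rot: [-3.141, 0.0, -1.795]
force: [0.1, 0.4, -5.8]
width: 0.0137
```

```bash
python3 - <<'E'
from h import *
s=grab_frame('scene');p=grab_frame('top');save(s,'s10');st=get_state();w=grab_frame('wrist');save(w,'w10')
print(atz(p,(496,242.5),.016),atz(s,(180.5,311),.014))
E
python3 d.py .530 -.279 .147
```

```text
[ 0.52933581 -0.27934198  0.016     ] [ 0.55119537 -0.27916271  0.014     ]
t 17.125 [ 0.5303 -0.2782  0.3158] [-3.1412e+00  1.0000e-04 -1.7947e+00] d tool mm [  0.9   0.2 168.8] [-0.5 -0.1 -5.8] 0.013527374898844305
```

View pics/s10.png

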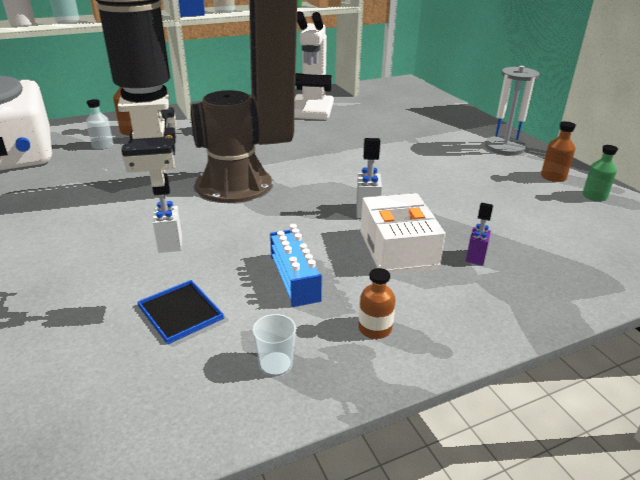

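View pics/w10.png

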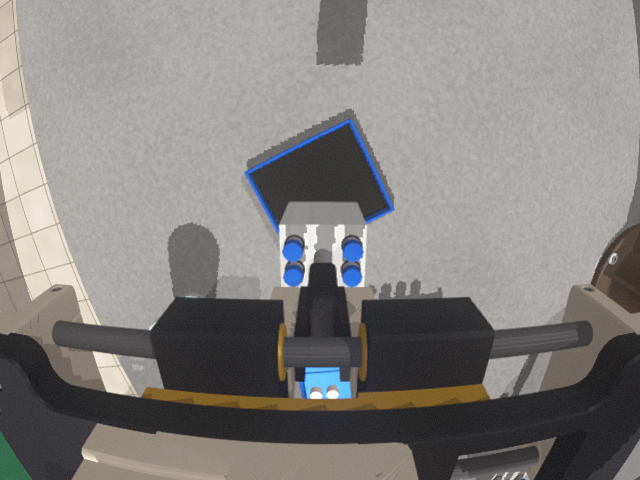

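```bash
python3 - <<'E'
from h import *
st=get_state();w=grab_frame('wrist');s=grab_frame('scene');p=grab_frame('top')
for c in [(247,172),(350,121),(393,210)]: print('w',atz(w,c,.014,st).round(4))
print((atz(w,(247,172),.014,st)+atz(w,(393,210),.014,st))/2)
for c in [(193,283),(223,314),(170,340),(138,308)]: print('s',atz(s,c,.014).round(4))
for c in [(455.6,215.6),(516.6,199.6),(537,269.6),(475,285)]: print('t',atz(p,c,.014).round(4))
E
```

```text
w [ 0.6177 -0.3239  0.014 ]
w [ 0.4781 -0.3564  0.014 ]
w [ 0.4472 -0.2342  0.014 ]
[ 0.5324601  -0.27902368  0.014     ]
s [ 0.4662 -0.2324  0.014 ]
s [ 0.5968 -0.1989  0.014 ]
s [ 0.6302 -0.3171  0.014 ]
s [ 0.5052 -0.3602  0.014 ]
t [ 0.586  -0.1996  0.014 ]
t [ 0.617  -0.3251  0.014 ]
t [ 0.4731 -0.3607  0.014 ]
t [ 0.4435 -0.2345  0.014 ]
```

Emit:
step_arm(commands="0.5 0 20 0 0 0;0 0 30 0 0 0;0 0 30 0 0 0;0 0 25 0 0 0;0 0 18 0 0 0;0 0 12 0 0 0;0 0 8 0 0 0;0 0 4 0 0 0")

```text
t: 18.27
eef_pos: [0.5302, -0.2795, 0.1686]
ee_rot: [-3.141, -0.0, -1.796]
force: [-1.0, 0.2, -4.8]
width: 0.013
```

Emit:
step_arm(commands="0 0 4 0 0 0;0 0 4 0 0 0;0 0 4 0 0 0;0 0 3 0 0 0;0 0 2 0 0 0;0 0 0 0 0 0;0 0 0 0 0 0")

```text
t: 19.15
eef_pos: [0.5301, -0.2795, 0.1517]
ee_rot: [-3.141, -0.0, -1.796]
force: [0.7, 0.3, -5.0]
width: 0.0136
```

```bash
python3 - <<'E'
from h import *
s=grab_frame('scene');save(s,'s11');w=grab_frame('wrist');save(w,'w11')
cv2.imwrite('pics/s11z.png',cv2.resize(cv2.cvtColor(s['frame'][200:360,100:260],cv2.COLOR_RGB2BGR),None,fx=3.7,fy=3.7,interpolation=cv2.INTER_CUBIC))
E
python3 d.py .530 -.279 .147
```

```text
t 19.25 [ 0.5301 -0.2795  0.1518] [-3.1413 -0.     -1.7958] d tool mm [-0.5  0.2  4.8] [ 0.   0.3 -5.1] 0.013105804367419725
```

View pics/s11z.png

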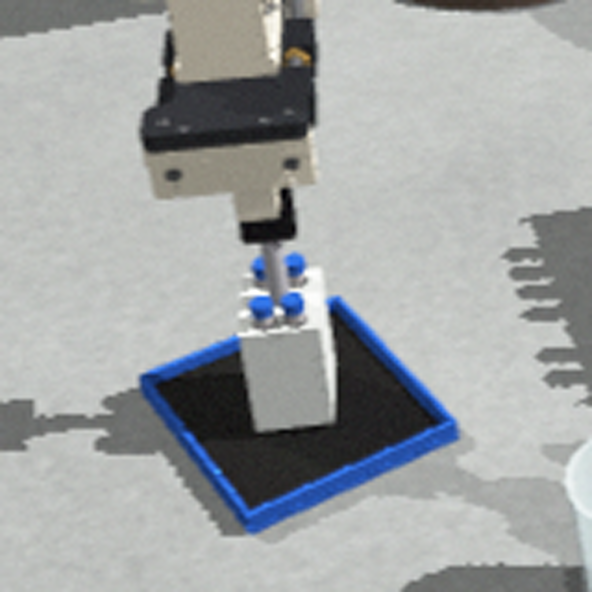

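View pics/w11.png

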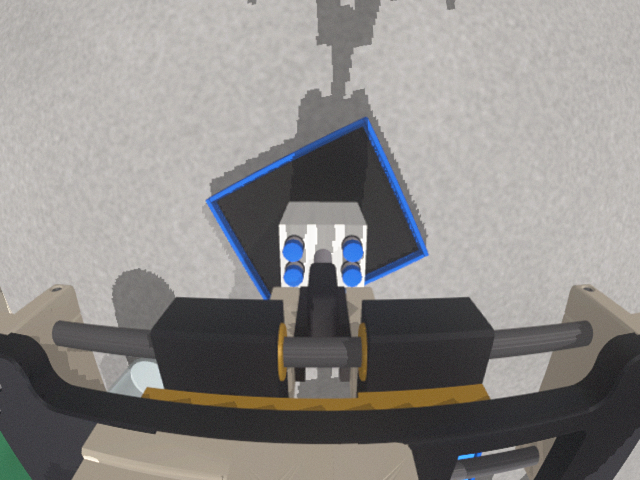

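Emit:
step_arm(commands="0 0 1.5 0 0 0;0 0 1 0 0 0;0 0 1 0 0 0;0 0 0 0 0 0")

```text
t: 19.75
eef_pos: [0.5299, -0.2795, 0.1479]
ee_rot: [3.141, -0.0, -1.796]
force: [0.1, 0.0, -5.1]
width: 0.0133
```

Emit:
step_arm(commands="0 0 1 0 0 0;0 0 0.5 0 0 0;0 0 0 0 0 0")

```text
t: 20.12
eef_pos: [0.53, -0.2795, 0.1466]
ee_rot: [3.142, -0.0, -1.796]
force: [-0.1, -0.8, -5.7]
width: 0.0135
```

Emit:
step_arm(commands="0 0 0.7 0 0 0;0 0 0 0 0 0;0 0 0 0 0 0")

```text
t: 20.5
eef_pos: [0.5302, -0.2796, 0.1465]
ee_rot: [-3.141, -0.0, -1.796]
force: [-2.1, 0.7, 1.9]
width: 0.0133
```

Emit:
step_arm(commands="0 0 0.7 0 0 0;0 0 0 0 0 0;0 0 0 0 0 0")

```text
t: 20.88
eef_pos: [0.5305, -0.2798, 0.1465]
ee_rot: [-3.14, -0.001, -1.795]
force: [-1.6, 1.7, 7.5]
width: 0.0132
```

Emit:
step_arm(commands="0 0 -0.7 0 0 0;0 0 0 0 0 0;0 0 0 0 0 0;0 0 0 0 0 0", grip_force=3)

```text
t: 21.38
eef_pos: [0.5301, -0.2796, 0.1461]
ee_rot: [-3.141, -0.0, -1.796]
force: [-2.0, 0.3, 5.6]
width: 0.0141
```

Emit:
step_arm(commands="0 0 0 0 0 0;0 0 0 0 0 0;0 0 0 0 0 0;0 0 0 0 0 0", jaw=45)

```text
t: 21.88
eef_pos: [0.53, -0.2794, 0.1457]
ee_rot: [3.141, 0.0, -1.796]
force: [1.0, -0.4, -0.5]
width: 0.0441
```

Emit:
step_arm(commands="0 0 -10 0 0 0;0 0 -20 0 0 0;0 0 -30 0 0 0;0 0 -40 0 0 0;0 0 -30 0 0 0;0 0 0 0 0 0")

```text
t: 22.62
eef_pos: [0.5313, -0.28, 0.2797]
ee_rot: [-3.136, -0.0, -1.796]
force: [-0.1, 0.4, 0.0]
width: 0.0451
```

Emit:
step_arm(commands="40 0 0 0 0 0;50 0 0 0 0 0;50 0 0 0 0 0;40 0 0 0 0 0;0 0 0 0 0 0;0 0 0 0 0 0")

```text
t: 23.38
eef_pos: [0.4896, -0.4548, 0.2753]
ee_rot: [3.141, 0.001, -1.796]
force: [1.0, 0.3, 0.2]
width: 0.0452
```

```bash
cat > f.py <<'E'
from ov import *
st=get_state();print(st['t'],st['eef_pos'],st['force'],st['width'])
for n,(x0,y0,w,h,k) in [('top',(430,160,150,150,4)),('scene',(100,200,160,160,3.7)),('wrist',(0,0,640,480,1))]:
    st=get_state();p=grab_frame(n)
    im=cv2.resize(cv2.cvtColor(p['frame'][y0:y0+h,x0:x0+w],cv2.COLOR_RGB2BGR),None,fx=k,fy=k,interpolation=cv2.INTER_CUBIC)
    cr=np.array([x0-.5+.5/k,y0-.5+.5/k]);c=np.array([.530,-.2797])
    draw(p,im,box(c,-.225,.014,.03,.122,.162),(0,255,0),cr,k,st)
    draw(p,im,box(c,-.225,.056,.044,.007,.077),(0,0,255),cr,k,st)
    cv2.imwrite(f'pics/{n}_f.png',im)
    if n=='scene': save(p,'sfull')
E
python3 f.py
```

```text
23.375 [ 0.48955338 -0.45476769  0.27530027] [0.96334763 0.25571103 0.17958367] 0.04515873959017879
```

View pics/scene_f.png

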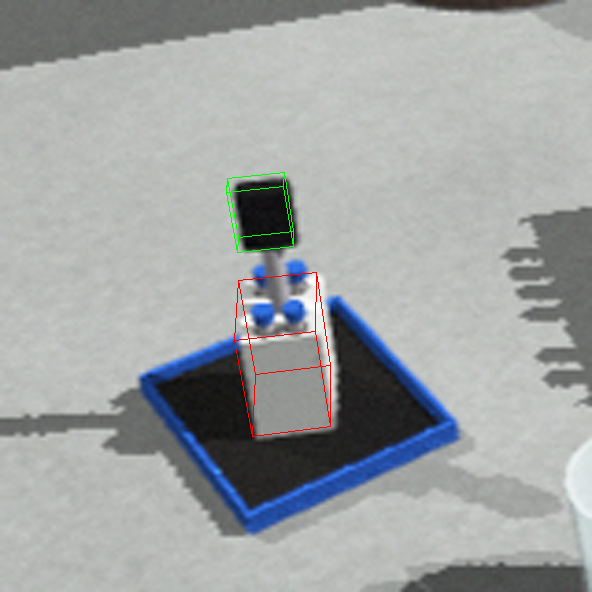

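View pics/top_f.png

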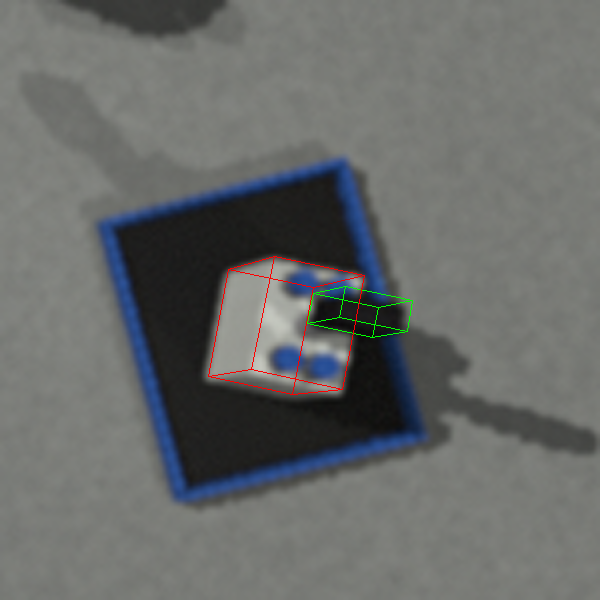

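View pics/sfull.png

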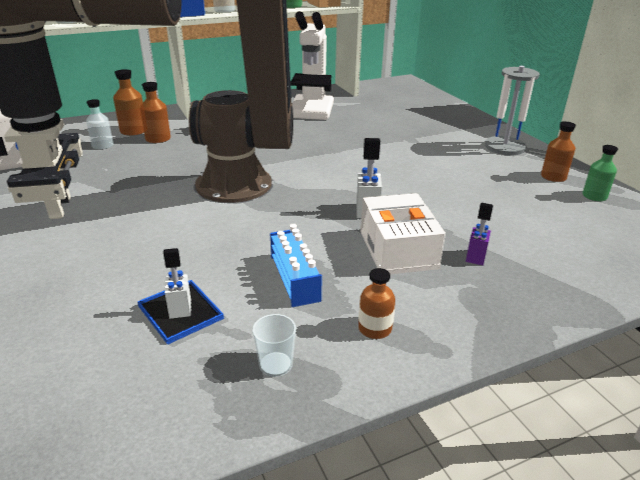

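The pictures show the block standing flat and upright inside the tray. The upright box model fits it in both views, the gripper is clear, and the bystanders haven't moved.

```bash
python3 -c "
from station import *
print(job_done())"
```

```text
the job is handed in; nothing more can be done
None
```

The tube block is out of the heater and standing upright in the blue cooling tray, released. I handed the job in at about 23.5 s of the 54 s allowed; no verdict is reported.

- **Rocking:** I gripped the handle at 60 N and rocked the block towards the right shoe, then the left, turning the hand about 0.18 rad each way. The right shoe's lip measured about 8 mm back in the wrist view. I did not measure the left shoe the same way; by eye it had moved about as far in the scene view. The fingertips stayed about 30 mm above the shoes.
- **Lift and placing:** The block came straight out with only its own weight (about 5 N) on the wrist. I lowered it onto the tray floor at 1 mm per step or less until it touched, let go and backed away.
- **Last checks:**
  - An upright block model matches the final top and scene pictures within a few millimetres.
  - The block's centre is about 1–2 mm from the tray centre as the top and wrist cameras measured it.
  - The rack, bottle and beaker look unmoved.
  - The wrist force is back to about zero.
- **Disagreements:** The scene camera put the tray centre about 20 mm further out in x than the other two. I took this as corners misread at long range and used the top and wrist values. The scene view was also 2–3 mm off on the handle, while the wrist view agreed with the position I used.

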